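Close the board tester, power it and start the test

TASK

Run the board that sits in the bench tester: with the gripper shut, push the tester's raised clear lid down until the spring catch snaps over its front edge, then tip the rocker switch to on (press down its raised end), and last push the round start button right in and let it come out again. Keep to that order, because the contact probes must never meet the board with the power on and the start button does nothing before that. Only press and push with the fingers, leave the stop box's mushroom button and the board alone, and do not disturb the battery and the memory stick.

Things in the scene. Friction and masses are not known exactly. Their poses are not given: they have to be found in the camera images.
- tester: Bench tester fixed to the worktop: grey case 240 x 170 mm, flat grey deck on top at z = 62 mm. Origin: centre of its underside. x points from its front (control side, nearest the robot) to its back (lid hinge), y to its left, z up. On the front strip of the deck: rocker at the left (+y), start button at the right (-y), catch between them, its top 88 mm above the worktop.
- lid_hinge (a point): Middle of the lid's hinge axis, at tester x = +100, y = 0, z = 71 mm; the axis runs along the tester's y. The lid is an 8 mm clear plate 136 mm wide, reaching 146 mm forward of the axis. Its stiff hinge holds it wherever it is left; 1 to 4 N on the pad move it.
- lid (a joint): Lid angle (rad): 0 shut, positive open (front edge up); starts between 0.4 and 0.9. Over about the last 0.08 the sprung nest and the catch push back, up to about 12 N on the pad. It can be pushed past 0 to a stop at -0.03; the catch snaps in just past 0, and the lid then rests within 0.02 of 0. Not caught, it comes up again to 0.03 or more.
- lid_pad (a point): Centre of the top of the black rubber push pad on the lid, the place to press: 26 mm (fore and aft) x 50 mm, 108 mm from the hinge axis, 7 mm above the lid's middle plane, 78 mm above the worktop when shut. z is the pad's outward normal, x points to the hinge.
- catch (a joint): How far the steel spring catch in front of the lid is pushed back (m): 0 is home (also before the lid is shut), up to 0.008 while the lid's edge passes its sloped nose. Lid shut, the nose reaches 5 mm over the lid's edge, stands 11 mm above the lid, and its tip is 33 mm in front of the pad's centre. It is not to be pressed itself.
- rocker (a joint): Angle of the power rocker (rad): 0 is off, 0.4 is on. Over-centre: it snaps to the nearer side of 0.2 when let go. About 3 N on its raised end turn it.
- rocker_middle (a point): Middle of the rocker switch, on its pivot, 69.5 mm above the worktop. The black rocker is 37 mm long (along the tester's y) and 22 mm wide; its two halves form a shallow V.
- rocker_on_end (a point): Top edge of the rocker's raised end, pressed for on: the end away from the start button (+y), 18 mm from the middle. It stands 6 mm above the middle when off, 1.5 mm below it when on. A finger pressing here must not also bear on the other half, beyond the middle. The bezel is 2.5 mm high and reaches 23 mm from the middle; beyond it is bare deck for 20 mm.
- start_button (a joint): How far the start button is pushed in (m): 0 is out, 0.006 is fully in; it springs back. 2 to 5 N push it in.
- start_button_top (a point): Centre of the top of the round black start button, 30 mm across, in a round aluminium housing 46 mm across; the top is 84 mm above the worktop when out and stands 10 mm above its housing.
- micro_board: The circuit board under test, 53 x 72 x 18 mm, clipped into the sunk sprung nest under the lid. Origin: centre of its underside. Never touched by the robot.
- stop_box: Loose stop box standing near the bench vice, 66 x 66 x 74 mm with a mushroom button on top. Origin: centre of its underside. Leave it alone.
- stop_box_button (a joint): How far the stop box's mushroom button is pressed (m); 0 is out.
- battery_9v: Loose 9 V block battery, 18 x 27 x 48 mm, standing on the worktop. Origin: centre of the underside. Leave alone.
- usb_stick: Loose memory stick, 18 x 52 x 8 mm, lying on the worktop. Origin: centre of the underside. Leave alone.

How it is judged (in metres and radians):
On the way, in this order (a step that is already met when the one before it is completed fails the run):
1. the lid is shut and the catch has snapped over its edge (value of joint lid below 0.02 rad and value of joint catch below 0.0015 m), for 0.2 s.
2. the rocker is tipped to on (value of joint rocker above 0.33 rad), for 0.1 s.
3. the start button is pushed right in (value of joint start_button above 0.0045 m), for 0.05 s.
At the end, for the whole second after the job is handed in: The lid is shut (within 0.025 rad) and held by the catch (within 1.5 mm of home), the rocker is on (over 0.33 of 0.40 rad), the start button has been pushed in by 4.5 mm or more after that and has come out again, and the stop box's button is out (value of joint lid below 0.025 rad and value of joint catch below 0.0015 m and value of joint rocker above 0.33 rad and value of joint each of start_button, stop_box_button below 0.001 m); the robot touches nothing.
It fails at once if the rocker is on while the lid is not shut, or the start button is pushed while the rocker is off ((value of joint rocker above 0.25 rad and value of joint lid above 0.04 rad) or (value of joint start_button above 0.003 m and value of joint rocker below 0.15 rad)).
It fails at once if the lid is lifted farther open (value of joint lid above 1 rad).
It fails at once if the fingers touch the board (contact force between the fingers and micro_board above 0.5 N).
It fails at once if the stop box's button is pressed, or the box is moved or lifted (value of joint stop_box_button above 0.0025 m or distance of stop_box from where it was at the start of the episode above 0.03 m).
It fails at once if the battery or the memory stick are moved or lifted (distance of any of battery_9v, usb_stick from where it was at the start of the episode above 0.03 m).
It also fails if it takes over 42 s, if anything falls off the work surface, if the arm or the gripper's body presses on something with over 40 N, if the wrist force passes 120 N, or if a joint passes its speed limit or range.

ROBOT

A 6-joint arm with a two-finger parallel gripper is mounted at the origin on the work surface; the furniture and walls round the work are solid. World frame = base frame: x ahead of the robot, y to its left, z up, the work surface at z = 0. Lengths are in m, angles in degrees, forces in N, time in s.
With the tool pointing down it reaches from about 0.4 to 0.825 m from the base axis. Payload 7 kg.
Tool frame: the origin (TCP) lies between the finger pads; the fingertips stand 25 mm ahead of it and the grasp point (between the pads) lies 6 mm ahead of it; z points along the fingers, y is the line along which they close (so a half turn about z gives the same grasp; the last joint's range is limited). The gripper opens to 88 mm and grips with 3 to 60 N. Pads are 19 mm wide; open, the fingers measure 130 mm over their backs; the gripper's body (78 mm by 193 mm) begins 47 mm behind the grasp point.
Start: joints at [83.658, 20.546, 0.682, 0, -70.136, -16.507], TCP at [0.262, 0.622, 0.252] pointing down, gripper open.
Joint ranges: [-176.03, 176.03], [-82.01, 121.73], [-58.28, 71.71], [-173.87, 95.51], [-174.79, -0.11], [-173.66, 173.66]. Speed limits (degrees/s): [136.94, 136.94, 172.46, 180, 180, 180].

INTERFACE

Orientations are given as [roll, pitch, yaw] about the fixed x, y, z axes, in that order (R = Rz(yaw) Ry(pitch) Rx(roll)).
In Python, from plant import ctrl gives the robot as it stands.
- The arm moves only by the tool step_hand, called after ">>>" as a command line: name --argument value ..., lists and objects as JSON in quotes. Schema: {"type":"object","properties":{"increments":{"type":"array","items":{"type":"array","items":{"type":"array","items":{"type":"number"},"minItems":5,"maxItems":5},"minItems":1,"maxItems":8},"minItems":1,"maxItems":1},"only":{"type":"string"},"quiet":{"type":"boolean"},"lines":{"type":"string"}},"required":["increments"],"additionalProperties":false}. increments is a list that holds a single list of rows (three levels of brackets), with 1 to 8 rows, each of 5 numbers: dx, dy, dz in a scale on which 1.0 is 0.75 m, then a turn about the tool's z in a scale on which 1.0 is 90 degrees, then the finger opening in m; each row is the pose to reach, as a shift and turn from the pose commanded when the call began, along the tool's axes at that moment; what a row does not reach only later rows make up. A row lasts 1/8 s, in which the tool goes at most 0.0625 m and 10.7 degrees, less where a joint would pass 70% of its speed; a pose out of reach is approached as far as the arm can. The fingers move at their own pace and stop on an object; the grip force is fixed at half the most. Time passes only in rows, so rows that do not move let the fingers close. The tool returns the time, the measured TCP pose, the force, the opening and the grip force at its end. only (a regular expression) keeps the lines of the reply that match it, lines (a string "A,B") keeps lines A to B, and quiet returns only ok. Input that does not fit is refused with a message, and nothing moves.
- ctrl.get_obs(): the state, without advancing time (a new reading comes with each control period).
- ctrl.snapshot(name): name is "scene" or "side" or "wrist"; returns a dict with "frame" (384x512x3 uint8, red, green, blue), "z_map" (384x512 float32, m along the optical axis (not along the pixel's ray), 0 where there is no reading), "fovy" (degrees; the focal length in pixels is half the picture's height over the tangent of half this angle, whatever the lens; pixels are square), "cx", "cy" (the principal point, pixels), "R" (3x3) and "t" (3): a world point X has camera coordinates R X + t; the wrist camera has in their place "T_tool_cam" (4x4, takes a point from camera to tool coordinates, whose origin is the TCP and whose axes are the flange's). Camera axes: x right, y down, z forward; pixel columns grow to the right and rows downward; lengths in m; the calibration is good to about 2 mm. The wrist camera is an equidistant fisheye: a pixel r from the principal point sees the ray r / f radians off the axis. A picture is of the moment at which its call begins: read the wrist's pose just before it.
- ctrl.close_job(): hands the job in; it is judged then, once.
The state is a dict: "clock": time; "joint_pos": joint angles; "qvel": joint speeds; "tau": joint torques, N m; "tool_pos": TCP position; "orientation": TCP orientation; "force": force on the tool from outside, world axes, zero at the start; "moment": the same for the moment, N m; "opening": finger opening in m; "gripper_force": force on a finger pad.
Only numpy, scipy, OpenCV 4.12 (cv2) and the standard library are available. Lean on these libraries where they do the work, as an engineer would, in place of code of your own. Each camera call takes 0.05 s, during which the arm holds its last target. There are 200 camera calls.

## Working session

There is one attempt and no reset: what is moved stays moved. The work goes in short steps, Python scripts to look and compute and a tool call to move; the robot and the scene stay as the last step left them, time stands still between calls to the robot, and variables do not carry over. Pictures are saved under pics/ and viewed, at most 10 in all, crops included, and the job is handed in when it is done.

```bash
ls; mkdir -p pics; cat > h.py <<'E'
import numpy as np,cv2
from plant import ctrl
def snap(n):
    s=ctrl.snapshot(n); cv2.imwrite(f'pics/{n}_{ctrl.get_obs()["clock"]:.2f}.png',s['frame'][:,:,::-1]); np.save(f'pics/{n}.npy',s,allow_pickle=True); return s
def load(n): return np.load(f'pics/{n}.npy',allow_pickle=True).item()
def ray(s,u,v):
    f=192/np.tan(np.radians(s['fovy'])/2)
    d=np.array([(u-s['cx'])/f,(v-s['cy'])/f,1]); R=np.array(s['R']);t=np.array(s['t'])
    return -R.T@t, R.T@d
def plane(s,u,v,z):
    c,d=ray(s,u,v); return c+d*(z-c[2])/d[2]
def pt(s,u,v):
    c,d=ray(s,u,v); return c+d*float(s['z_map'][int(round(v)),int(round(u))])
E
python3 - <<'E'
from h import *
print(ctrl.get_obs())
for n in ('scene','side'):
    s=snap(n); print(n,s['fovy'],s['cx'],s['cy'],s['R'],s['t'],s['frame'].shape)
E
ls pics
```

```text
pics
plant.py
{'clock': 0.0, 'joint_pos': array([ 8.36565853e+01,  2.05923627e+01,  6.34901514e-01, -1.96902692e-02,
       -7.01344387e+01, -1.65078932e+01]), 'qvel': array([ 0.01530372, -0.13993891,  0.02937936, -0.11650084,  0.07326764,
        0.12802394]), 'tau': array([ 7.34117912e-04, -5.82710373e+01,  2.93064415e+01,  6.99800581e+00,
        6.95346709e-03, -1.59070282e-04]), 'tool_pos': array([0.2619715 , 0.62162454, 0.25062209]), 'orientation': array([ 1.79906628e+02, -8.36849863e-03, -2.28580070e+01]), 'force': array([-0.45549425,  0.81078832, -0.07462424]), 'moment': array([-0.0504349 , -0.04662937, -0.00893279]), 'gripper_force': 0.0, 'opening': 0.08758343543108661}
scene 45.82770503964706 251.7715438058081 191.65384605863704 [[-0.96295425 -0.26965983 -0.00163676]
 [-0.22640471  0.81175783 -0.53832158]
 [ 0.14649236 -0.51800849 -0.84273792]] [0.47382038 0.20541739 1.01277533] (384, 512, 3)
side 45.3287037654792 260.1364973173788 185.95995367433486 [[-0.23630663  0.9716702  -0.00402409]
 [ 0.44348531  0.10416729 -0.89020782]
 [-0.86456923 -0.21214664 -0.45553688]] [ 0.17606537 -0.13823736  1.35251348] (384, 512, 3)
scene.npy
scene_0.05.png
side.npy
side_0.10.png
```

View pics/scene_0.05.png

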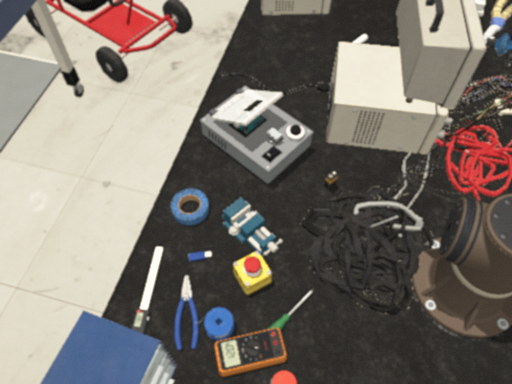

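View pics/side_0.10.png

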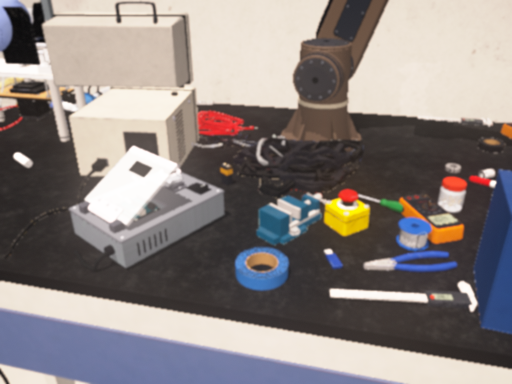

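The scene view shows the tester at about (200–312, 88–182): start button at (295,131), rocker at (270,155), catch at (275,135), and the raised lid at (250,103). The side view shows the lid from behind at (135,185). Next is an enlarged crop with rough positions.

```bash
python3 - <<'E'
from h import *
s=load('scene')
c=cv2.resize(s['frame'][75:190,190:330,::-1],None,fx=5,fy=5,interpolation=cv2.INTER_CUBIC); cv2.imwrite('pics/c1.png',c)
print(plane(s,295,131,.084),pt(s,295,131),plane(s,270,155,.0695),pt(s,270,155),pt(s,275,135))
for n in('scene','side'):
    q=load(n);print(ray(q,0,0)[0])
for u,v in((331,180),(200,256),(252,272),(390,90)): print(pt(s,u,v))
E
```

```text
[ 0.45161309 -0.2593263   0.084     ] [ 0.45175954 -0.26044869  0.08267288] [ 0.49567449 -0.18006351  0.0695    ] [ 0.49503684 -0.17705856  0.07354157] [ 0.49686455 -0.23299346  0.08430342]
[0.35441097 0.48564736 0.96486031]
[1.27225319 0.13025353 0.49376829]
[ 0.33693832 -0.16786968  0.03990657]
[0.58781612 0.09804291 0.00822026]
[0.4557183  0.12753917 0.06808317]
[ 0.24772537 -0.38415357  0.16068372]
```

View pics/c1.png

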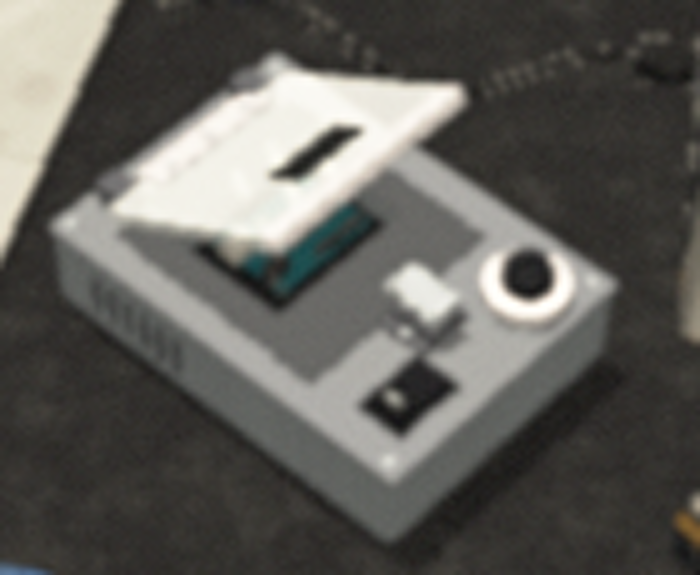

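The crop shows, in full-image pixels, the button top at (295.4,129.4), rocker at (272,153.6), pad at (253.4,105.4), near deck corner at (269,170.6), right corner at (313,133) and back-left corner at (201,120.6).

```bash
python3 - <<'E'
from h import *
s=load('scene')
px=lambda x,y:((x+.5)/5-.5+190,(y+.5)/5-.5+75)
fl=plane(s,*px(393,476),.062);fr=plane(s,*px(616,288),.062);bl=plane(s,*px(55,228),.062)
print('corners',fl,fr,bl,np.linalg.norm(fl-fr),np.linalg.norm(fl-bl))
print('yaw',np.degrees(np.arctan2(*(bl-fl)[1::-1])),np.degrees(np.arctan2(*(fl-fr)[1::-1]))-90)
b=plane(s,*px(527,272),.084);r=plane(s,*px(410,393),.0695);print('btn',b,'rocker',r)
print('pad depth',pt(s,*px(317,152)),'edge',pt(s,*px(365,175)),pt(s,*px(200,165)))
# tall things near
f=192/np.tan(np.radians(s['fovy'])/2)
v,u=np.mgrid[0:384:2,0:512:2];Z=s['z_map'][::2,::2]
P=np.stack([(u-s['cx'])/f*Z,(v-s['cy'])/f*Z,Z],-1).reshape(-1,3);P=(P-np.array(s['t']))@np.array(s['R'])
P=P[Z.ravel()>0]
for a,bb in((.1,.2),(.2,.6)):
  for x0 in np.arange(0,.9,.1):
    m=(P[:,2]>a)&(P[:,2]<bb)&(P[:,0]>x0)&(P[:,0]<x0+.1)&(P[:,1]<.6)&(P[:,1]>-.7)
    if m.sum()>3:print(a,x0.round(1),m.sum(),np.percentile(P[m,1],[1,50,99]).round(3),P[m,2].max().round(3))
E
```

```text
corners [ 0.48986462 -0.14081731  0.062     ] [ 0.40904554 -0.28630754  0.062     ] [ 0.70059764 -0.24740028  0.062     ] 0.16643055932184644 0.23615320771844728
yaw -26.829031034494566 -29.051947891756164
btn [ 0.45305528 -0.26571975  0.084     ] rocker [ 0.49324958 -0.18651961  0.0695    ]
pad depth [ 0.56475042 -0.27170008  0.1328083 ] edge [ 0.53588217 -0.25495697  0.14209095] [ 0.63095237 -0.28392552  0.09192837]
0.1 0.0 328 [-0.462  0.059  0.071] 0.2
0.1 0.1 411 [-0.369 -0.334  0.048] 0.2
0.1 0.2 709 [-0.548 -0.373 -0.314] 0.2
0.1 0.3 721 [-0.536 -0.396 -0.306] 0.164
0.1 0.5 640 [-0.335  0.353  0.41 ] 0.194
0.1 0.6 1006 [-0.264  0.379  0.437] 0.194
0.1 0.7 141 [0.327 0.401 0.446] 0.193
0.2 0.0 925 [-0.061  0.03   0.068] 0.339
0.2 0.1 1283 [-0.497 -0.345  0.043] 0.381
0.2 0.2 726 [-0.62  -0.411 -0.34 ] 0.389
```

The rows are not in the units I measure in: shifts go in shares of 0.75 m and turns go in shares of 90 degrees. I convert before sending: 0.36 m / 0.75 = 0.48, 0.29 m / 0.75 = 0.3867.

>>> step_hand --increments '[[[0.3867,0.48,-0.0533,0,0],[0.3867,0.48,-0.0533,0,0],[0.3867,0.48,-0.0533,0,0],[0.3867,0.48,-0.0533,0,0],[0.3867,0.48,-0.0533,0,0],[0.3867,0.48,-0.0533,0,0],[0.3867,0.48,-0.0533,0,0],[0.3867,0.48,-0.0533,0,0]]]'

```text
clock: 1.1
tool_pos: [0.3896, 0.1749, 0.292]
orientation: [-180.0, -0.0, -23.0]
force: [0.5, -0.1, 0.0]
opening: 0.0129
gripper_force: 0.0
```

In the tool's units: 0.305 m / 0.75 = 0.4067, 0.25 m / 0.75 = 0.3333, 5 degrees / 90 = 0.0556.

>>> step_hand --increments '[[[0.3333,0.4067,0,0.0556,0],[0.3333,0.4067,0,0.0556,0],[0.3333,0.4067,0,0.0556,0],[0.3333,0.4067,0,0.0556,0],[0.3333,0.4067,0,0.0556,0],[0.3333,0.4067,0,0.0556,0],[0.3333,0.4067,0,0.0556,0],[0.3333,0.4067,0,0.0556,0]]]'

```text
clock: 2.1
tool_pos: [0.5012, -0.2015, 0.2906]
orientation: [180.0, 0.1, -28.0]
force: [-0.4, -0.1, 0.1]
opening: 0.0007
gripper_force: 0.0
```

```bash
python3 - <<'E'
from h import *
o=ctrl.get_obs();s=snap('wrist');s['pose']=(o['tool_pos'],o['orientation']);np.save('pics/w1.npy',s,allow_pickle=True)
print(o['tool_pos'],o['orientation'],o['joint_pos'],s['T_tool_cam'],s['fovy'],s['cx'],s['cy'])
cv2.imwrite('pics/w1.png',cv2.resize(s['frame'][:,:,::-1],(800,600),interpolation=cv2.INTER_CUBIC))
E
```

```text
[ 0.50124836 -0.20152168  0.29064285] [ 1.79966390e+02  9.70979483e-02 -2.80007405e+01] [-1.11675398e+00  6.49327473e+00 -1.27523208e+01 -1.47440463e-02
 -7.08562070e+01  6.31208895e+01] [[-2.34360720e-04 -9.59213141e-01 -2.82683738e-01  7.65381451e-02]
 [ 9.99999282e-01 -5.56967486e-04  1.06086746e-03 -2.44726359e-04]
 [-1.17504366e-03 -2.82683287e-01  9.59212583e-01 -1.32638602e-01]
 [ 0.00000000e+00  0.00000000e+00  0.00000000e+00  1.00000000e+00]] 65.70646984690485 256.45332796854086 193.77576649310953
```

View pics/w1.png

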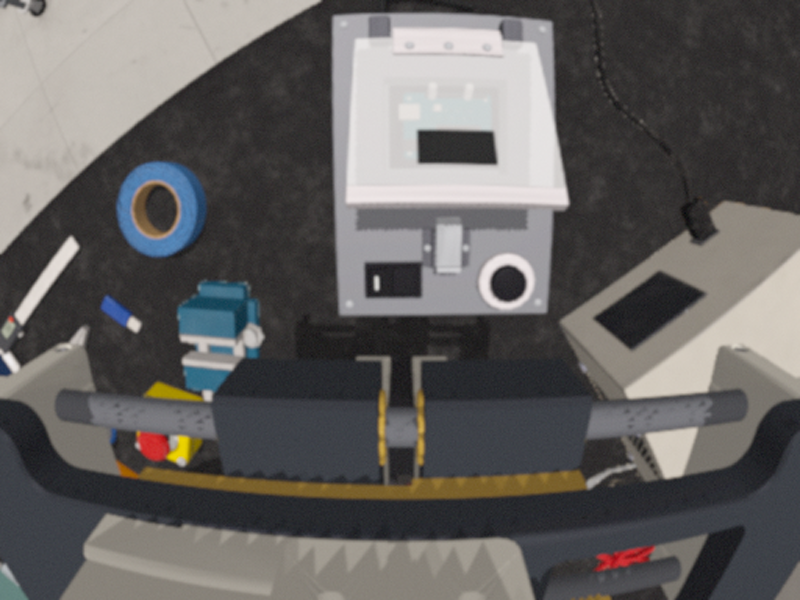

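The wrist view (800x600) shows the button at (508,283), rocker at (393,280), catch at (448,245) and pad centre at about (457,147). The closed fingers are below, at around (400,420). I'll refine the centres with masks in both views and triangulate.

```bash
cat >> h.py <<'E'
from scipy.spatial.transform import Rotation as Ro
def wray(s,u,v):
    f=192/np.tan(np.radians(s['fovy'])/2);a=np.array([u-s['cx'],v-s['cy']]);r=np.hypot(*a);th=r/f
    d=np.r_[a/r*np.sin(th),np.cos(th)];T=s['T_tool_cam'];p,o=s['pose'];R=Ro.from_euler('xyz',o,degrees=True).as_matrix()
    return R@T[:3,3]+p, R@T[:3,:3]@d
def tri(a,b):
    (c1,d1),(c2,d2)=a,b;d1=d1/np.linalg.norm(d1);d2=d2/np.linalg.norm(d2)
    k=np.linalg.lstsq(np.c_[d1,-d2],c2-c1,rcond=None)[0];p,q=c1+k[0]*d1,c2+k[1]*d2
    return (p+q)/2,np.linalg.norm(p-q)
def blob(s,u,v,w=12,thr=70):
    g=cv2.cvtColor(s['frame'],cv2.COLOR_RGB2GRAY);g=(g<thr).astype(np.uint8)
    x0,y0=int(u-w),int(v-w);n,l,st,ce=cv2.connectedComponentsWithStats(g[y0:y0+2*w,x0:x0+2*w])
    k=min(range(1,n),key=lambda i:np.hypot(*(ce[i]-w)) if st[i,4]>8 else 99)
    return ce[k]+[x0,y0],st[k,:4]+[x0,y0,0,0],st[k,4]
def onz(cd,z): c,d=cd;return c+d*(z-c[2])/d[2]
E
python3 - <<'E'
from h import *
s=load('scene');w=np.load('pics/w1.npy',allow_pickle=True).item()
W={'btn':(508,283,18),'rock':(393,280,22),'pad':(457,147,30)};S={'btn':(295.4,129.4,7),'rock':(272,153.6,10),'pad':(253.4,105.4,11)}
for k in W:
    u,v,r=W[k];bw=blob(w,u/1.5625,v/1.5625,r);bs=blob(s,*S[k])
    p,e=tri(wray(w,*bw[0]),ray(s,*bs[0]))
    print(k,bw,bs,p.round(4),e.round(4));
    for z in{'btn':[.084],'rock':[.0695],'pad':[.133]}[k]: print('  onz',onz(wray(w,*bw[0]),z).round(4),plane(s,*bs[0],z).round(4))
def c(x,y,z): return onz(wray(w,x/1.5625,y/1.5625),z)
q=[c(332,15,.062),c(552,20,.062),c(340,316,.062),c(547,313,.062)]
print(np.round(q,4)); print('yawL',np.degrees(np.arctan2(*(q[0]-q[2])[1::-1])),np.degrees(np.arctan2(*(q[1]-q[3])[1::-1])),[np.linalg.norm(q[0]-q[2]),np.linalg.norm(q[2]-q[3])])
print('padrear/front edges',[tri(wray(w,*np.array(a)/1.5625),ray(s,(b[0]+.5)/5+189.5,(b[1]+.5)/5+74.5))[0].round(4) for a,b in (((419,130),(330,128)),((495,131),(360,128)))])
T=w['T_tool_cam'];f=192/np.tan(np.radians(w['fovy'])/2)
for P in ([0,0,.025],[0,.02,.025],[.01,0,.025],[0,0,0]):
    x=np.linalg.inv(T)@np.r_[P,1];th=np.arctan2(np.hypot(x[0],x[1]),x[2]);a=x[:2]/np.hypot(x[0],x[1])*th*f;print(P,(a+[w['cx'],w['cy']])*1.5625)
E
```

```text
btn (array([324.74651811, 181.08077994]), array([315, 171,  21,  21]), np.int32(359)) (array([295.25862069, 129.63793103]), array([291, 126,   9,   8]), np.int32(58)) [ 0.4529 -0.271   0.0757] 0.0
  onz [ 0.4557 -0.2702  0.084 ] [ 0.452  -0.2639  0.084 ]
rock (array([251.88937409, 178.75836972]), array([234, 168,  36,  22]), np.int32(687)) (array([271.77310924, 153.70588235]), array([263, 147,  18,  15]), np.int32(119)) [ 0.4939 -0.1916  0.0608] 0.0003
  onz [ 0.4958 -0.1926  0.0695] [ 0.4925 -0.1851  0.0695]
pad (array([291.50487541,  93.81581798]), array([268,  84,  49,  20]), np.int32(923)) (array([252.97142857, 105.11428571]), array([247, 101,  13,   9]), np.int32(35)) [ 0.5657 -0.2748  0.129 ] 0.0
  onz [ 0.5658 -0.2743  0.133 ] [ 0.5647 -0.2711  0.133 ]
[[ 0.705  -0.2499  0.062 ]
 [ 0.6254 -0.4047  0.062 ]
 [ 0.4878 -0.1381  0.062 ]
 [ 0.4082 -0.2924  0.062 ]]
yawL -27.220782334142438 -27.343165983936423 [np.float64(0.24428951498784768), np.float64(0.17358490927144057)]
padrear/front edges [array([ 0.5698, -0.2601,  0.161 ]), array([ 0.5579, -0.3072,  0.1151])]
[0, 0, 0.025] [400.9145378  379.61883944]
[0, 0.02, 0.025] [453.93883713 379.24586307]
[0.01, 0, 0.025] [400.91262477 355.18376724]
[0, 0, 0] [401.03538522 412.77160747]
```

In the tool's units: 0.06 m / 0.75 = 0.08, -0.02 m / 0.75 = -0.0267.

>>> step_hand --increments '[[[-0.0267,0.08,0,0,0],[-0.0267,0.08,0,0,0],[-0.0267,0.08,0,0,0]]]'

```text
clock: 2.52
tool_pos: [0.4558, -0.2432, 0.2921]
orientation: [-180.0, -0.1, -27.8]
force: [0.4, -0.2, 0.1]
opening: 0.0004
gripper_force: 0.0
```

```bash
python3 - <<'E'
from h import *
o=ctrl.get_obs();s=snap('wrist');s['pose']=(o['tool_pos'],o['orientation']);np.save('pics/w2.npy',s,allow_pickle=True)
w=np.load('pics/w1.npy',allow_pickle=True).item();sc=load('scene')
f=192/np.tan(np.radians(w['fovy'])/2);Ti=np.linalg.inv(w['T_tool_cam'])
def proj(s,X):
    p,o=s['pose'];R=Ro.from_euler('xyz',o,degrees=True).as_matrix();x=Ti@np.r_[R.T@(X-p),1]
    r=np.hypot(x[0],x[1]);return x[:2]/r*np.arctan2(r,x[2])*f+[s['cx'],s['cy']]
def dep(s,u,v):
    c,d=wray(s,u,v);T=s['T_tool_cam'];R=Ro.from_euler('xyz',s['pose'][1],degrees=True).as_matrix()
    return c+d*s['z_map'][int(round(v)),int(round(u))]/((R@T[:3,:3]).T@d)[2]
for k,(u,v,r),z in(('btn',(508,283),0,0),) and (('btn',(508,283,18),.084),('rock',(393,280,22),.07),('pad',(457,147,30),.135)):
    b1=blob(w,u/1.5625,v/1.5625,r)
    g=proj(s,onz(wray(w,*b1[0]),z)); b2=blob(s,*g,r)
    p,e=tri(wray(w,*b1[0]),wray(s,*b2[0]))
    print(k,g,b2,p.round(4),e.round(4),'depth',dep(w,*b1[0]).round(4),dep(s,*b2[0]).round(4),'onz2',onz(wray(s,*b2[0]),z).round(4))
    bb=b1[1]
    print('  ends',[dep(w,bb[0]+a*bb[2],bb[1]+bb[3]*b).round(4) for a in(.15,.85) for b in (.25,.75)])
print('deck',dep(w,447/1.5625,300/1.5625),dep(w,345/1.5625,250/1.5625))
E
```

```text
btn [276.89982375 164.05070137] (array([277.94623656, 164.44892473]), array([268, 154,  21,  22]), np.int32(372)) [ 0.4532 -0.2709  0.0766] 0.0 depth [ 0.4554 -0.2702  0.0833] [ 0.4547 -0.271   0.0841] onz2 [ 0.4547 -0.271   0.084 ]
  ends [array([ 0.4646, -0.2655,  0.0834]), array([ 0.4528, -0.2601,  0.0831]), array([ 0.4564, -0.2816,  0.0838]), array([ 0.4446, -0.2762,  0.0842])]
rock [204.55472442 162.62368953] (array([206.21656977, 162.59447674]), array([188, 152,  35,  22]), np.int32(688)) [ 0.4938 -0.1915  0.0586] 0.0007 depth [ 0.4956 -0.1925  0.0682] [ 0.4949 -0.1942  0.0686] onz2 [ 0.495  -0.1945  0.07  ]
  ends [array([ 0.5097, -0.1831,  0.0745]), array([ 0.4978, -0.1766,  0.0748]), array([ 0.4937, -0.2092,  0.0662]), array([ 0.4819, -0.2029,  0.0687])]
pad [231.27848328  73.14483592] (array([232.81472957,  73.4579977 ]), array([209,  64,  49,  20]), np.int32(869)) [ 0.5658 -0.275   0.1278] 0.0002 depth [ 0.5657 -0.2744  0.1318] [ 0.5651 -0.2751  0.1326] onz2 [ 0.5648 -0.2752  0.135 ]
  ends [array([ 0.5771, -0.2628,  0.1297]), array([ 0.5683, -0.2579,  0.1335]), array([ 0.562 , -0.2934,  0.128 ]), array([ 0.5535, -0.2875,  0.1355])]
deck [ 0.4586667  -0.22181769  0.0618091 ] [ 0.5335097  -0.16909965  0.06205906]
```

In the tool's units: 0.117 m / 0.75 = 0.156, 0.1155 m / 0.75 = 0.154.

>>> step_hand --increments '[[[0.08,-0.0147,0,0,0],[0.154,-0.0293,0,0,0],[0.154,-0.0293,0.0667,0,0],[0.154,-0.0293,0.1333,0,0],[0.154,-0.0293,0.156,0,0],[0.154,-0.0293,0.156,0,0]]]'

```text
clock: 3.32
tool_pos: [0.5685, -0.2781, 0.1743]
orientation: [180.0, 0.1, -27.8]
force: [0.2, 0.3, 1.1]
opening: 0.0003
gripper_force: 0.0
```

In the tool's units: 0.057 m / 0.75 = 0.076, 0.048 m / 0.75 = 0.064.

>>> step_hand --increments '[[[0,0,0.0187,0,0],[-0.0053,0,0.0267,0,0],[-0.01,0,0.036,0,0],[-0.016,0,0.0493,0,0],[-0.0207,0,0.064,0,0],[-0.024,0,0.076,0,0],[-0.024,0,0.076,0,0]]]'

```text
clock: 4.2
tool_pos: [0.5513, -0.2701, 0.1164]
orientation: [180.0, 0.1, -27.9]
force: [0.9, 0.1, -0.2]
opening: 0.0005
gripper_force: 0.0
```

In the tool's units: 0.0155 m / 0.75 = 0.0207, 0.014 m / 0.75 = 0.0187.

>>> step_hand --increments '[[[-0.0013,0,0.0067,0,0],[-0.002,0,0.012,0,0],[-0.002,0,0.016,0,0],[-0.002,0,0.0187,0,0],[-0.002,0,0.0207,0,0],[-0.002,0,0.0207,0,0]]]'

```text
clock: 4.95
tool_pos: [0.5508, -0.2696, 0.1026]
orientation: [180.0, 0.0, -27.8]
force: [-3.7, 0.7, 6.2]
opening: 0.0001
gripper_force: 3.4
```

```bash
python3 - <<'E'
from h import *
print(ctrl.get_obs()['tool_pos'],ctrl.get_obs()['force'])
E
```

```text
[ 0.55075133 -0.26960618  0.10259932] [-3.69850354  0.72117504  6.23349342]
```

In the tool's units: 0.003 m / 0.75 = 0.004, 0.0015 m / 0.75 = 0.002.

>>> step_hand --increments '[[[0,0,0.002,0,0],[0,0,0.004,0,0],[0,0,0.004,0,0]]]'

```text
clock: 5.32
tool_pos: [0.5507, -0.2696, 0.1002]
orientation: [180.0, -0.0, -27.8]
force: [-4.5, 2.9, 11.4]
opening: 0.0003
gripper_force: 5.7
```

>>> step_hand --increments '[[[0,0,0.0013,0,0],[0,0,0.0013,0,0]]]'

```text
clock: 5.58
tool_pos: [0.5507, -0.2696, 0.1]
orientation: [180.0, -0.0, -27.8]
force: [-6.4, 4.7, 18.4]
opening: 0.0005
gripper_force: 9.0
```

In the tool's units: -0.16 m / 0.75 = -0.2133, -0.12 m / 0.75 = -0.16.

>>> step_hand --increments '[[[0,0,-0.0133,0,0],[0,0,-0.08,0,0],[0,0,-0.16,0,0],[-0.08,0,-0.2133,0,0],[-0.08,0,-0.2133,0,0]]]'

```text
clock: 6.2
tool_pos: [0.4971, -0.241, 0.2614]
orientation: [-179.9, -0.3, -27.8]
force: [1.6, 0.7, -0.1]
opening: 0.0005
gripper_force: 0.0
```

```bash
python3 - <<'E'
from h import *
o=ctrl.get_obs();s=snap('wrist');s['pose']=(o['tool_pos'],o['orientation']);np.save('pics/w3.npy',s,allow_pickle=True)
print(o['tool_pos'],o['force'])
cv2.imwrite('pics/w3.png',cv2.resize(s['frame'][:,:,::-1],(800,600),interpolation=cv2.INTER_CUBIC))
E
```

```text
[ 0.49708917 -0.24101213  0.26139082] [ 1.56225832  0.71229445 -0.14600395]
```

View pics/w3.png

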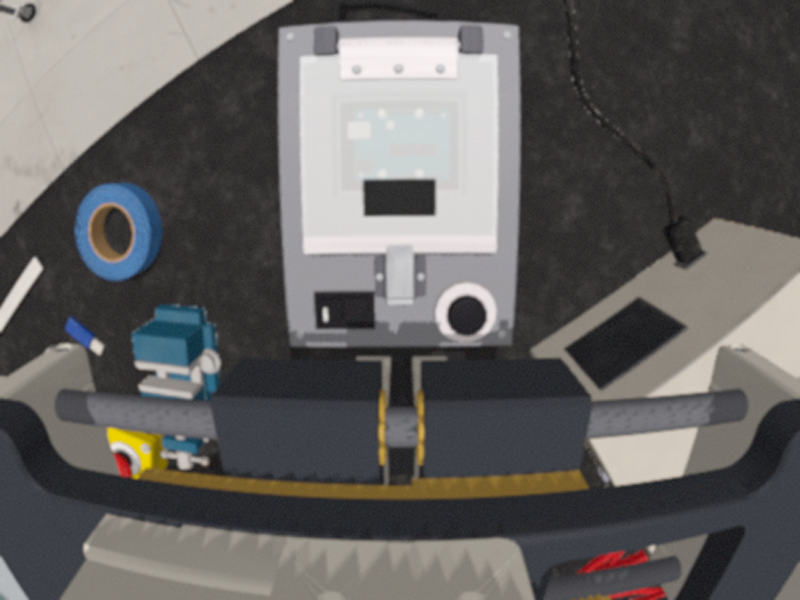

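The lid looks shut, with the catch nose at (400,250) overlapping the lid's front edge at row 245. I'll check heights and re-measure the rocker and button.

```bash
cat >> h.py <<'E'
def dep(s,u,v):
    c,d=wray(s,u,v);T=s['T_tool_cam'];R=Ro.from_euler('xyz',s['pose'][1],degrees=True).as_matrix()
    return c+d*s['z_map'][int(round(v)),int(round(u))]/((R@T[:3,:3]).T@d)[2]
E
python3 - <<'E'
from h import *
s=np.load('pics/w3.npy',allow_pickle=True).item();k=1.5625
for n,(u,v) in dict(padf=(400,210),padb=(400,185),lidfL=(340,240),lidfR=(460,240),deck=(390,330),catch=(400,265)).items(): print(n,dep(s,u/k,v/k).round(4))
b=blob(s,466/k,315/k,18);print('btn',b,dep(s,*b[0]),onz(wray(s,*b[0]),.084))
b=blob(s,345/k,311/k,22);print('rock',b,dep(s,*b[0]),onz(wray(s,*b[0]),.0695)); x=b[1]
print([dep(s,x[0]+a*x[2],x[1]+.5*x[3]).round(4) for a in(.08,.3,.7,.92)])
E
```

```text
padf [ 0.5415 -0.2636  0.0775]
padb [ 0.5566 -0.2716  0.0789]
lidfL [ 0.5425 -0.2168  0.0743]
lidfR [ 0.5037 -0.2908  0.0757]
deck [ 0.4638 -0.2139  0.0614]
catch [ 0.5089 -0.2464  0.0848]
btn (array([298.16705336, 201.59396752]), array([287, 190,  23,  24]), np.int32(431)) [ 0.45542691 -0.27073337  0.08392354] [ 0.4554537  -0.27073478  0.084     ]
rock (array([221.42696629, 198.09238452]), array([202, 187,  38,  24]), np.int32(801)) [ 0.49500991 -0.19388545  0.06780253] [ 0.4953695  -0.19431475  0.0695    ]
[array([ 0.5042, -0.1782,  0.0739]), array([ 0.499 , -0.1858,  0.0706]), array([ 0.4904, -0.201 ,  0.069 ]), array([ 0.4845, -0.2083,  0.063 ])]
```

In the tool's units: -0.06 m / 0.75 = -0.08, -0.0237 m / 0.75 = -0.0316, 90 degrees / 90 = 1.

>>> step_hand --increments '[[[-0.0316,-0.08,0,1,0],[-0.0316,-0.08,0,1,0],[-0.0316,-0.08,0,1,0],[-0.0316,-0.08,0,1,0],[-0.0316,-0.08,0,1,0],[-0.0316,-0.08,0,1,0],[-0.0316,-0.08,0,1,0],[-0.0316,-0.08,0,1,0]]]'

```text
clock: 7.25
tool_pos: [0.5052, -0.1775, 0.2566]
orientation: [179.9, -0.0, -112.9]
force: [0.2, -0.7, 0.5]
opening: 0.0001
gripper_force: 0.0
```

>>> step_hand --increments '[[[0,0,0.04,0.0489,0],[0,0,0.1067,0.0489,0],[0,0,0.1733,0.0489,0],[0,0,0.1867,0.0489,0],[0,0,0.1867,0.0489,0]]]'

```text
clock: 7.88
tool_pos: [0.5053, -0.1777, 0.1179]
orientation: [179.9, -0.1, -117.0]
force: [-0.8, -0.3, 1.2]
opening: 0.0006
gripper_force: 0.0
```

In the tool's units: 0.025 m / 0.75 = 0.0333, 0.024 m / 0.75 = 0.032.

>>> step_hand --increments '[[[0,0,0.016,0,0],[0,0,0.024,0,0],[0,0,0.028,0,0],[0,0,0.032,0,0],[0,0,0.0333,0,0]]]'

```text
clock: 8.5
tool_pos: [0.5058, -0.1774, 0.0938]
orientation: [-179.9, 0.0, -116.9]
force: [-1.2, 3.7, 11.3]
opening: 0.0003
gripper_force: 5.6
```

In the tool's units: 0.0005 m / 0.75 = 0.0007.

>>> step_hand --increments '[[[0,0,0.0007,0,0],[0,0,0.0007,0,0]]]'

```text
clock: 8.75
tool_pos: [0.5058, -0.1774, 0.0938]
orientation: [-179.9, 0.0, -116.9]
force: [-0.6, 3.2, 10.4]
opening: 0.0003
gripper_force: 5.2
```

>>> step_hand --increments '[[[0,0,-0.04,0,0],[0,0,-0.1067,0,0],[-0.0267,0,-0.16,0,0],[-0.08,0,-0.2,0,0],[-0.08,0,-0.2,0,0]]]'

```text
clock: 9.38
tool_pos: [0.5341, -0.1226, 0.2451]
orientation: [-179.8, 0.1, -116.9]
force: [0.2, 0.5, -0.9]
opening: 0.0003
gripper_force: 0.0
```

```bash
python3 - <<'E'
from h import *
for n in('wrist','side','scene'):
    o=ctrl.get_obs();s=snap(n);s['pose']=(o['tool_pos'],o['orientation']);np.save(f'pics/{n}4.npy',s,allow_pickle=True)
    if n=='wrist': cv2.imwrite('pics/w4.png',cv2.resize(s['frame'][:,:,::-1],(800,600),interpolation=cv2.INTER_CUBIC))
E
```

```text
(no output)
```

View pics/w4.png

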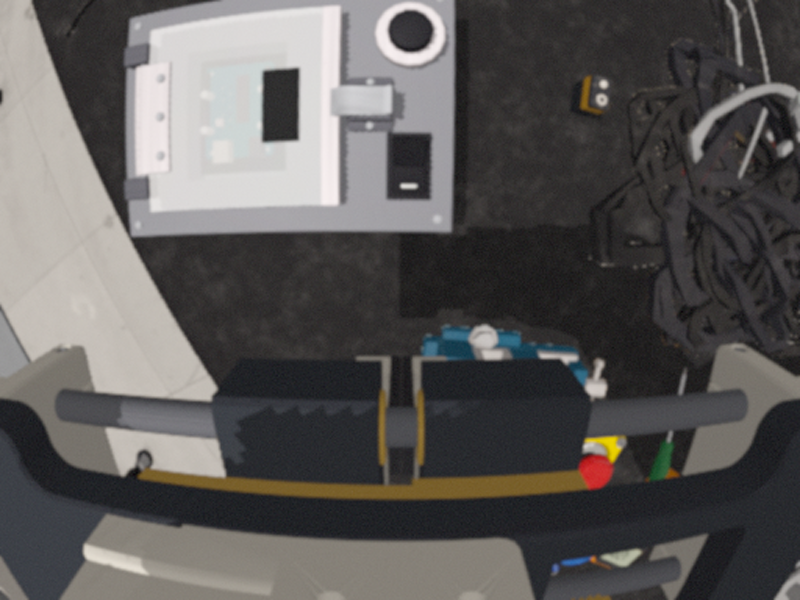

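The lid is still caught. The rocker is at (409,166) with its white mark at (409,186), and the button is at (411,32). I'll check the heights of the rocker's two ends.

```bash
python3 - <<'E'
from h import *
s=np.load('pics/wrist4.npy',allow_pickle=True).item();k=1.5625
for v in (138,150,165,178,186,194): print(v,dep(s,402/k,v/k).round(4),dep(s,418/k,v/k).round(4))
b=blob(s,411/k,32/k,19);print('btn',b,dep(s,*b[0]))
o=ctrl.get_obs();R=Ro.from_euler('xyz',o['orientation'],degrees=True).as_matrix()
print(o['tool_pos'],'delta tool',R.T@(np.array([.4552,-.2706,.115])-o['tool_pos']))
E
```

```text
138 [ 0.4903 -0.209   0.0734] [ 0.4809 -0.2046  0.0707]
150 [ 0.4938 -0.2021  0.0709] [ 0.4845 -0.1974  0.0719]
165 [ 0.4982 -0.1933  0.0681] [ 0.4888 -0.1886  0.0672]
178 [ 0.5022 -0.1856  0.0677] [ 0.4928 -0.1809  0.0695]
186 [ 0.5045 -0.1809  0.0698] [ 0.4951 -0.1761  0.0682]
194 [ 0.5071 -0.1758  0.0638] [ 0.4975 -0.171   0.0639]
btn (array([262.46992481,  19.67481203]), array([250,   7,  27,  26]), np.int32(532)) [ 0.45428066 -0.26882647  0.08454599]
[ 0.53126942 -0.12408586  0.24164951] delta tool [0.16498978 0.00111737 0.12676818]
```

The rocker is on: its far end is raised and the pressed half sits at 68 mm. Next is the button.

In the tool's units: 0.165 m / 0.75 = 0.22, 0.127 m / 0.75 = 0.1693.

>>> step_hand --increments '[[[0.08,0.0013,0,0,0],[0.16,0.0013,0.0267,0,0],[0.22,0.0013,0.08,0,0],[0.22,0.0013,0.1467,0,0],[0.22,0.0013,0.1693,0,0],[0.22,0.0013,0.1693,0,0]]]'

```text
clock: 10.28
tool_pos: [0.4541, -0.2709, 0.1133]
orientation: [179.7, -0.1, -117.1]
force: [0.8, -0.4, 0.1]
opening: 0.0003
gripper_force: 0.0
```

In the tool's units: 0.0115 m / 0.75 = 0.0153, 0.011 m / 0.75 = 0.0147.

>>> step_hand --increments '[[[0,0,0.0067,0,0],[0,0,0.012,0,0],[0,0,0.0147,0,0],[0,0,0.0153,0,0],[0,0,0.0153,0,0]]]'

```text
clock: 10.9
tool_pos: [0.4569, -0.2707, 0.1046]
orientation: [-179.9, 0.0, -117.0]
force: [-0.3, -1.8, 4.0]
opening: 0.0004
gripper_force: 2.0
```

In the tool's units: 0.002 m / 0.75 = 0.0027, 0.0015 m / 0.75 = 0.002.

>>> step_hand --increments '[[[0,0,0.002,0,0],[0,0,0.0027,0,0],[0,0,0.0027,0,0]]]'

```text
clock: 11.28
tool_pos: [0.4569, -0.2708, 0.1031]
orientation: [-179.9, -0.0, -116.9]
force: [-1.7, 0.2, 13.5]
opening: 0.0002
gripper_force: 6.4
```

13.5 N at a tip height of 78 mm means the button is at its stop. Now I'll release it, retreat and check.

In the tool's units: -0.15 m / 0.75 = -0.2, -0.14 m / 0.75 = -0.1867.

>>> step_hand --increments '[[[0,0,0,0,0],[0,0,-0.0267,0,0],[0,0,-0.0933,0,0],[-0.04,0,-0.16,0,0],[-0.1067,0,-0.2,0,0],[-0.1867,0,-0.2,0,0],[-0.1867,0,-0.2,0,0]]]'

```text
clock: 12.15
tool_pos: [0.5212, -0.1425, 0.2517]
orientation: [180.0, 0.1, -116.8]
force: [1.0, -0.2, 0.2]
opening: 0.0006
gripper_force: 0.0
```

```bash
python3 - <<'E'
from h import *
for _ in range(4): ctrl.get_obs()
s=ctrl.snapshot('wrist');o=ctrl.get_obs();s=ctrl.snapshot('wrist');s['pose']=(o['tool_pos'],o['orientation'])
print(o['tool_pos'])
cv2.imwrite('pics/w5.png',cv2.resize(s['frame'][:,:,::-1],(800,600),interpolation=cv2.INTER_CUBIC));np.save('pics/wrist5.npy',s,allow_pickle=True)
E
```

```text
[ 0.52021242 -0.14384542  0.25141121]
```

View pics/w5.png

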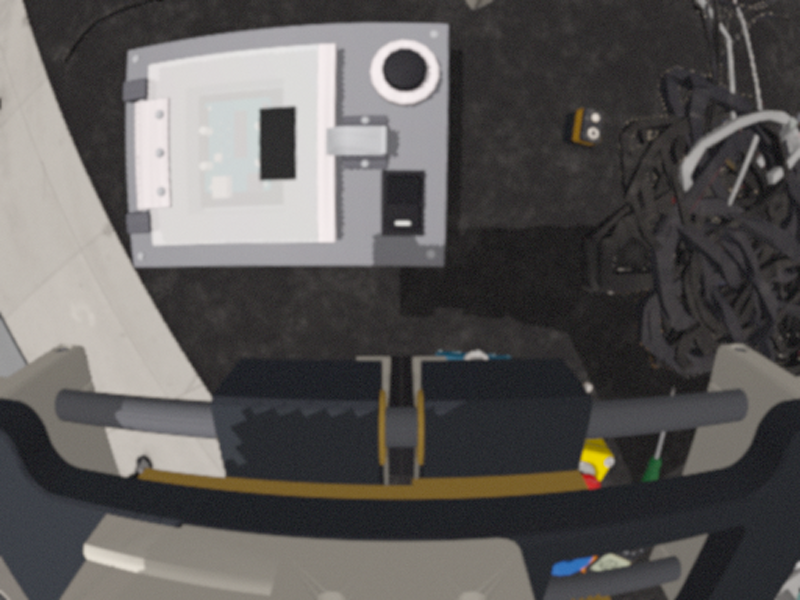

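The lid is caught, with the nose over its edge at (333,141). The rocker is at (404,202) and the button at (405,70). I'll check heights once more and hand in if they agree.

```bash
python3 - <<'E'
from h import *
s=np.load('pics/wrist5.npy',allow_pickle=True).item();k=1.5625
z={n:np.mean([dep(s,(u+i)/k,(v+j)/k)[2] for i in(-4,0,4) for j in (-2,0,2)]) for n,(u,v) in dict(btn=(405,70),off_end=(404,178),on_end=(404,225),lid=(322,100),pad=(278,143)).items()}
print(z)
if z['btn']>.082 and z['off_end']>z['on_end']+.002 and z['lid']<.077: print(ctrl.close_job())
E
```

```text
{'btn': np.float64(0.08361488476243974), 'off_end': np.float64(0.07435172288651154), 'on_end': np.float64(0.06834801715819287), 'lid': np.float64(0.07574878725584816), 'pad': np.float64(0.07771092524900428)}
the job is handed in; nothing more can be done
None
```

The job is handed in: I shut the lid until the catch snapped over it, tipped the rocker to on, then pushed the start button fully in and it came back out; a final camera check confirmed all three, but no verdict was returned.

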